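# Show the underside of the spice-box lid to the inspection camera

## Robot

A 6-joint arm with a two-finger parallel gripper is mounted at the origin on the work surface. World frame = base frame: x ahead of the robot, y to its left, z up, the work surface at z = 0. Lengths are in mm, angles in rad, forces in N, time in s.
With the tool pointing down it reaches from about 325 to 925 mm from the base axis. Payload 3.1 kg.
Tool frame: the origin (TCP) lies between the finger pads; the fingertips stand 25 mm ahead of it and the grasp point (between the pads) lies 6 mm ahead of it; z points along the fingers, x is the direction in which the jaws open and shut, and the axes are right-handed (so a half turn about z gives the same grasp; the last joint's range is limited). The gripper opens to 85 mm and grips with 20 to 120 N. Pads are 22 mm wide; open, the fingers measure 114 mm over their backs; the gripper's body (76 mm by 85 mm) begins 54 mm behind the grasp point. The pads swing forward as they close: fully open they stand 13 mm farther back than shut.
Start: joints at [1.215, 0.217, 1.613, -0, 1.311, -0.112], TCP at [150.85, 606.534, 256.3] pointing down, gripper open.
Joint ranges: [-2.75, 2.75], [-0.78, 2.1], [0.31, 2.55], [-1.13, 4.27], [0.13, 2.63], [-2.58, 2.58]. Speed limits (rad/s): [2.79, 2.79, 3.14, 3.14, 3.14, 3.14].

## Interface

Orientations are given as a rotation vector (axis times angle).
In Python, from workcell import robot gives the robot as it stands. The module is installed in compiled form; this text tells all that it offers.
- The arm moves only by the shell command python3 -m inch 'ROWS' [OPENING] [FORCE]. ROWS is a JSON object of lists of equal length, an entry for each row: "travel": the shift along the tool's x, y, z in m, a list of three; "rotation": the turn, a rotation vector about the tool's x, y, z in rad, a list of three. In form: {"travel": [[x, y, z], ...], "rotation": [[ax, ay, az], ...]}. A call has 1 to 8 rows; each row is the pose to reach, as a shift and turn from the pose commanded when the call began, along the tool's axes at that moment; what a row does not reach only later rows make up. A row lasts 1/12 s, in which the tool goes at most 41.7 mm and 7.16 degrees, less where a joint would pass 70% of its speed; a pose out of reach is approached as far as the arm can. A call with a gripper value outside its range is refused whole. OPENING is the opening, from -1 (shut) to 1 (fully open), so that 0 is half open, set as the call begins (- or left out, the last holds). The fingers move at their own pace and stop on an object; FORCE is the grip in N (left out, the last holds). Time passes only in rows, so rows that repeat a pose let the fingers close. It gives the time, the measured TCP pose, the force and the opening at its end, in the units of the state.
- robot.get_obs(): the state, without advancing time (a new reading comes with each control period).
- robot.grab_frame(name): name is "scene" or "top"; returns a dict with "image" (384x512x3 uint8, red, green, blue), "depth" (384x512 float32, mm along the optical axis (not along the pixel's ray), 0 where there is no reading), "K" (3x3 intrinsics, pixels), "rvec" (rotation vector, rad) and "tvec" (3), from world to camera coordinates, as OpenCV has them. Camera axes: x right, y down, z forward; pixel columns grow to the right and rows downward; lengths in mm; the calibration is good to about 2 mm. A picture is of the moment at which its call begins.
- robot.job_done(): hands the job in, once; it reports no verdict.
The state is a dict: "time_s": time; "q": joint angles; "dq": joint speeds; "effort": joint torques, N m; "tool_pos": TCP position; "eef_rot": TCP orientation; "force": force on the tool from outside, world axes, zero at the start; "wrist_torque": the same for the moment, N m; "opening": opening from 0.0 (shut) to 1.0 (fully open).
Only numpy, scipy, OpenCV 4.12 (cv2) and the standard library are available. Lean on these libraries where they do the work, as an engineer would, in place of code of your own. Each camera call takes 0.05 s, during which the arm holds its last target.

## Task

The underside of the wooden lid has to be checked for cracks: lift the lid off the round steel dabba and hold it up in the air to the little inspection camera, with its underside squarely facing the upward-tilted lens, centred on the lens's line of sight, 13 cm in front of the lens. Finish while still holding the lid there, steady in the gripper: do not put it down. Leave the dabba and the other kitchen things where they stand, and do not touch the camera.

Things in the scene. Friction and masses are not known exactly. Their poses are not given: they have to be found in the camera images.
- lid_centre (a point): Centre of the loose wooden lid lying level on the dabba: plug 104 mm across, 6 high, loosely inside the mouth; disc 126 across, 10 thick, resting on the rim; centred on top a darker bar handle 64 long, 16 wide, 28 high; 44 high in all, about 130 g. The point is 22 mm above the underside, 6 above the disc's upper face, inside the bar. x along the bar, y across it, z up.
- lid: The same lid as a whole; origin at the centre of its underside, axes as lid_centre.
- lid_under (a point): Centre of the lid's flat underside (bottom face of the plug), 22 mm below lid_centre, same axes. This point is to be brought in front of the lens; turning the lid about its own z axis does not matter.
- lens (a point): Centre of the front face of the camera's lens, 110 mm above the table, 25 mm ahead of the centre of the camera's foot. z is the line of sight, out of the lens, towards the robot's side and rising 55 degrees from level (35 from vertical); y is level.
- camera: Inspection camera fixed to the table, 125 mm high: dark steel foot 100 x 70 x 12 mm (long side along the viewing direction), thin post, round grey barrel 62 mm long with a black front ring 46 mm across, tilted up. Origin under the foot, 5 mm ahead of its centre; it looks to its own -x and up.
- dabba: Round open steel spice box (dabba) under the lid, loose, 120 mm across, 55 mm high, wall 2.5 mm, about 300 g. Origin at the centre of its underside, z up.
- bowl: White ceramic pinch bowl, 90 mm across, 40 mm high, loose bystander. It and the dabba stand on opposite sides, either way round. Origin at the centre of its underside.
- jar: Black plastic grinder jar, 70 mm across, 88 mm high, loose bystander to the far left. Origin at the centre of its underside.
- sieve: Small aluminium sieve, 90 mm across, 32 mm high, with a flat handle reaching 143 mm from its centre along its -x, loose bystander to the far right. Origin at the centre of its underside.
Mind the look-alikes: they are no part of the job. Leave any blue or orange look-alike of the camera alone.

How it is judged (in metres and radians):
On the way:
1. the lid is lifted clear of the dabba in the gripper (height (world z) of lid_under above 0.075 m and contact force between lid and the fingers above 1 N and contact force between lid and dabba below 0.2 N), for 0.2 s.
At the end, for the whole second after the job is handed in: Lid held at rest in the air by the fingers alone: centre of its underside 130 mm (within 20) in front of the lens and within 18 mm of the line of sight each way, facing the lens within 10 degrees; dabba upright; dabba, bowl, jar and sieve within 30 mm of their places (z of lid_under in the frame of lens between 0.11 and 0.15 m and x of lid_under in the frame of lens between -0.018 and 0.018 m and y of lid_under in the frame of lens between -0.018 and 0.018 m and angle between the z axis of lid_under and the z axis of lens, either way round below 0.175 rad and angle between lid_under's own z axis and vertical below 1.2 rad and height (world z) of lid_under above 0.17 m and contact force between lid and the fingers above 1 N and contact force between lid and dabba below 0.2 N and contact force between lid and camera below 0.2 N and linear speed of lid below 0.02 m/s and angular speed of lid below 0.15 rad/s and angle between dabba's own z axis and vertical below 0.1 rad and distance of each of dabba, bowl, jar, sieve from where it was at the start of the episode below 0.03 m); the arm keeps its last pose, push and grip.
It fails at once if the dabba, bowl, jar or sieve is shifted more than 30 mm (distance of any of dabba, bowl, jar, sieve from where it was at the start of the episode above 0.03 m).
It fails at once if the camera is touched (contact force between camera and anything else above 1 N).
It also fails if it takes over 35 s, if anything falls off the work surface, if the arm or the gripper's body presses on something with over 40 N, if the wrist force passes 120 N, or if a joint passes its speed limit or range.

## Working session

There is one attempt and no reset: what is moved stays moved. The work goes in short steps, Python scripts to look and compute and a shell command to move; the robot and the scene stay as the last step left them, time stands still between calls to the robot, and variables do not carry over. Pictures are saved under pics/ and viewed, and the job is handed in when it is done.

```bash
mkdir -p pics; python3 - <<'E'
from workcell import robot
import cv2, numpy as np
o=robot.get_obs(); print(o)
for n in ("scene","top"):
    f=robot.grab_frame(n)
    np.savez(f"pics/{n}0.npz",**f)
    cv2.imwrite(f"pics/{n}0.png",cv2.resize(f["image"][:,:,::-1],(768,576)))
    print(n,f["K"].tolist(),f["rvec"],f["tvec"])
E
```

```text
{'time_s': 0.0, 'q': array([ 1.21483476e+00,  2.17781834e-01,  1.61491840e+00, -7.72038602e-06,
        1.31131100e+00, -1.12239187e-01]), 'dq': array([-0.00014442, -0.00060652, -0.00139047,  0.0003521 , -0.00073139,
        0.00040599]), 'effort': array([-1.07415355e-03, -3.96842480e+01, -3.03854334e+01, -2.75374387e-04,
        9.64627834e-03, -8.42054959e-06]), 'tool_pos': array([150.56285012, 605.81696498, 254.95925725]), 'eef_rot': array([ 2.47399922,  1.93414678, -0.0032288 ]), 'force': array([-0.40289922,  0.78942314,  0.15674199]), 'wrist_torque': array([ 0.02188205, -0.03983335,  0.02464751]), 'opening': 1.0000842840948723}
scene [[369.8607592407013, 0.0, 258.28330801754845], [0.0, 369.8607592407013, 190.44505607734726], [0.0, 0.0, 1.0]] [ 1.98624162  1.80500868 -0.5325456 ] [ -52.87859189 -455.16128763 1552.11735517]
top [[480.1375953646313, 0.0, 260.31862835604915], [0.0, 480.1375953646313, 191.2989621082045], [0.0, 0.0, 1.0]] [ 2.19044159 -2.17964956  0.04054653] [  21.83473071  603.15452675 1637.39845398]
```

View pics/scene0.png

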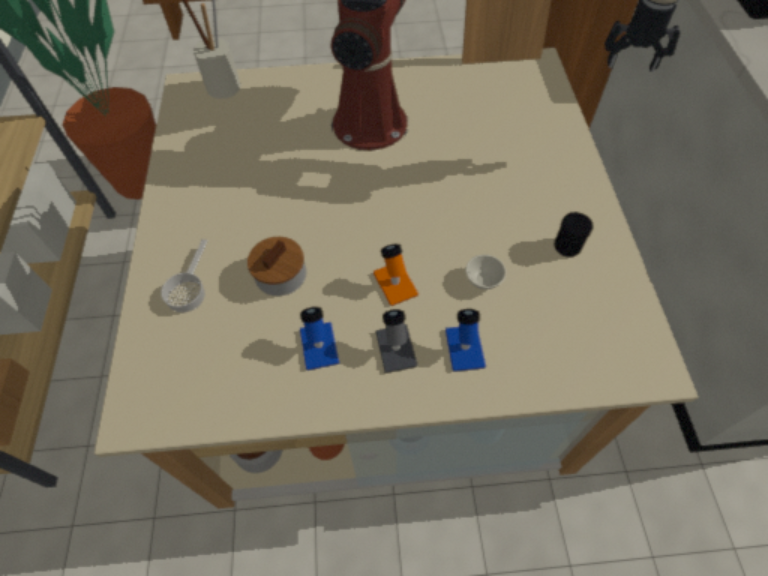

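View pics/top0.png

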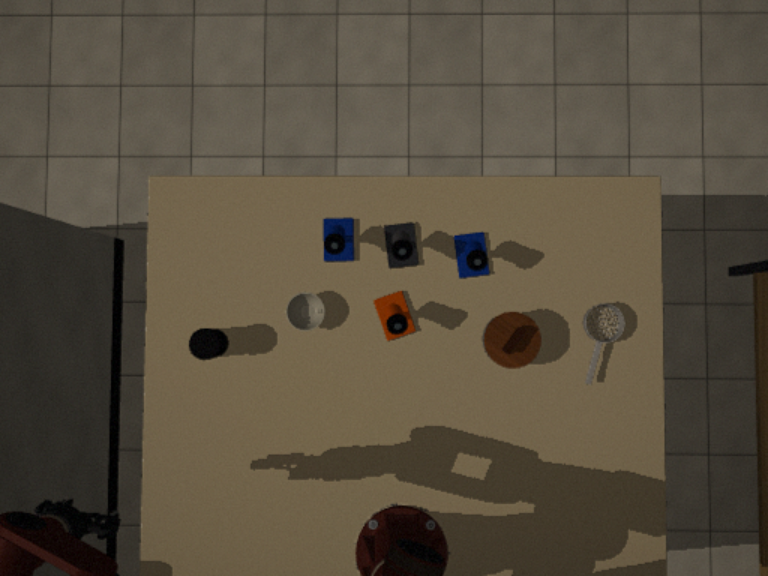

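The scene view shows the brown lid on the dabba at (277,262). The camera candidates are grey (396,340), blue (319,340), blue (466,340) and orange (397,272). The top view shows the lid at (512,340), grey camera (402,245), blue (339,240) and (472,255), orange (396,316). Only the grey one matches the description: dark steel foot and grey barrel. The only lid candidate is the brown disc with a bar; the bowl and sieve hold nothing similar. Next I'll crop in closely and measure.

```bash
cat > h.py <<'E'
import numpy as np, cv2
from scipy.spatial.transform import Rotation as R
def cloud(f):
    d=f["depth"].astype(float); K=f["K"]; h,w=d.shape
    u,v=np.meshgrid(np.arange(w),np.arange(h))
    P=np.stack([(u-K[0,2])/K[0,0]*d,(v-K[1,2])/K[1,1]*d,d],-1)
    Rm=R.from_rotvec(f["rvec"].ravel()).as_matrix()
    W=(P-f["tvec"].ravel())@Rm
    W[d<=0]=np.nan
    return W
def proj(f,p):
    q,_=cv2.projectPoints(np.atleast_2d(np.float64(p)),f["rvec"],f["tvec"],f["K"],None); return q[:,0]
E
python3 - <<'E'
from h import *
ims=[]
for n,c1,c2 in (("top",(342,227),(268,163)),("scene",(185,175),(264,226))):
    f=dict(np.load(f"pics/{n}0.npz")); W=cloud(f); im=f["image"]
    for c in (c1,c2):
        ims.append(cv2.resize(im[c[1]-32:c[1]+32,c[0]-32:c[0]+32,::-1],(290,290),interpolation=cv2.INTER_CUBIC))
    hsv=cv2.cvtColor(im,cv2.COLOR_RGB2HSV)
    # table z check
    print(n,"table z",np.nanmedian(W[..., 2][(abs(W[...,0]-450)<40)&(abs(W[...,1])<300)]))
    reg=(W[...,0]>350)&(W[...,0]<650)&(W[...,1]<-120)&(W[...,1]>-400)
    # lid by colour
    br=reg&(hsv[...,0]<18)&(hsv[...,1]>120)&(W[...,2]>40)
    P=W[br]; print("lid n",br.sum(),"z hist",np.histogram(P[:,2],bins=np.arange(40,110,5)))
    D=P[(P[:,2]>58)&(P[:,2]<76)]
    print(" disc bbox",D[:,:2].min(0),D[:,:2].max(0), "medz",np.median(D[:,2]))
    e=cv2.minEnclosingCircle(np.float32(P[:,:2])); print(" circ",e)
    B=P[P[:,2]>85]; print(" bar",len(B),cv2.minAreaRect(np.float32(B[:,:2])),np.median(B[:,2]))
cv2.imwrite("pics/crop1.png",np.vstack([np.hstack(ims[:2]),np.hstack(ims[2:])]))
E
```

```text
top table z 1.0131883441947402
lid n 1121 z hist (array([  0,   0,   0,  86, 412, 422,  90,   5,   7,  25,  45,  29,   0]), array([ 40,  45,  50,  55,  60,  65,  70,  75,  80,  85,  90,  95, 100,
       105]))
 disc bbox [ 423.09207635 -308.74884934] [ 546.04631379 -184.20009527] medz 65.12386580507285
 circ ((485.1812438964844, -246.593505859375), 63.08980941772461)
 bar 99 ((485.1138000488281, -246.63223266601562), (17.18160629272461, 63.5870475769043), 56.03703308105469) 92.85128200131689
scene table z 0.10909279587624787
lid n 906 z hist (array([  0,   0,   0,  22, 469, 273,  14,  15,  16,  28,  63,   6,   0]), array([ 40,  45,  50,  55,  60,  65,  70,  75,  80,  85,  90,  95, 100,
       105]))
 disc bbox [ 421.55690994 -304.00700328] [ 547.91897982 -182.59636369] medz 64.31978767850518
 circ ((484.73797607421875, -243.34243774414062), 64.16456604003906)
 bar 97 ((485.1110534667969, -241.6372833251953), (16.702362060546875, 63.98210525512695), 53.16216278076172) 91.88591269939032
```

View pics/crop1.png

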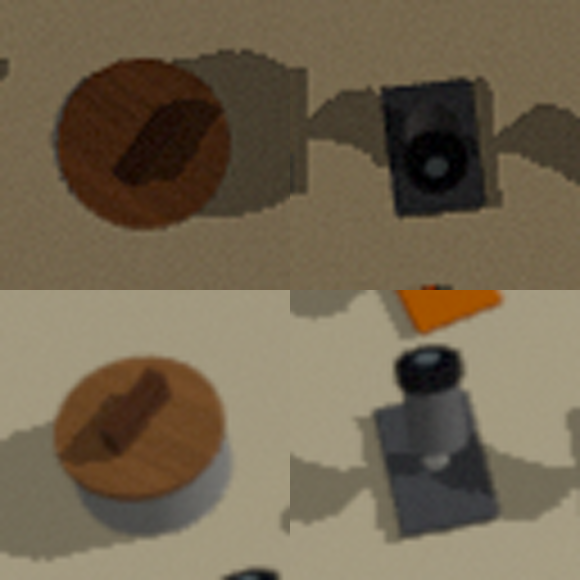

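Crops confirm both targets: the wooden disc with a dark bar, running towards image upper right in the top view, and the dark-foot grey-barrel camera. Next I'll measure the bar direction and the camera's foot, yaw and ring.

```bash
python3 - <<'E'
from h import *
for n in ("top","scene"):
    f=dict(np.load(f"pics/{n}0.npz")); W=cloud(f); im=f["image"].astype(int)
    hsv=cv2.cvtColor(f["image"],cv2.COLOR_RGB2HSV)
    z=W[...,2]
    b=(np.hypot(W[...,0]-485,W[...,1]+245)<50)&(z>84)
    P=W[b][:,:2]; u,s,vt=np.linalg.svd(P-P.mean(0)); print(n,"bar ctr",P.mean(0),"dir",vt[0],np.degrees(np.arctan2(vt[0,1],vt[0,0])))
    near=(W[...,0]>600)&(W[...,0]<850)&(abs(W[...,1])<75)
    grey=near&(hsv[...,1]<60)&((z>6)|((hsv[...,2]<90)))
    foot=grey&(z>5)&(z<20)
    uv=W[foot][:,:2]; print("foot",len(uv),cv2.minAreaRect(np.float32(uv)),uv.mean(0),np.median(z[foot]))
    # foot by hand corners: dark colour at table-ish depth
    hi=near&(z>70)
    Q=W[hi]; print("high n",len(Q),"zmax",Q[:,2].max(),"mean",Q.mean(0), "bbox",Q.min(0),Q.max(0))
    m=im.sum(-1)
    ring=near&(z>85)&(m<75)
    Q=W[ring]; print("ring",len(Q),Q.mean(0),Q.min(0),Q.max(0))
    if len(Q)>20:
        c=Q.mean(0); uu,ss,vv=np.linalg.svd(Q-c); print("plane normal",vv[2],ss)
    # barrel axis via PCA normal of all hi top view
    for name,p in (("px",(402/1.5,245/1.5) if n=="top" else (396/1.5,318/1.5)),):
        x,y=map(int,p); print(im[y-8:y+16:2,x-8:x+9:2].sum(-1).tolist())
E
```

```text
top bar ctr [ 485.48113543 -246.21330002] dir [-0.81362808  0.58138571] 144.4519345847754
foot 296 ((701.6824951171875, 1.8155059814453125), (97.42939758300781, 69.02043914794922), 6.879880905151367) [702.54010585   2.36778137] 12.2611531728701
high n 222 zmax 129.30370080705939 mean [6.88277355e+02 2.95686045e-02 1.05208507e+02] bbox [658.45477525 -21.14243729  72.48979549] [724.60257407  21.40957835 129.30370081]
ring 156 [682.43138769  -1.01647518 110.69970541] [658.45477525 -21.10150908  85.71499479] [715.91438133  21.40957835 129.30370081]
plane normal [-0.22907015 -0.17043933  0.95837221] [173.32499061 145.93675864 106.35098425]
[[64, 92, 97, 102, 69, 68, 87, 98, 81], [38, 133, 109, 101, 76, 76, 58, 89, 93], [52, 124, 117, 86, 51, 52, 64, 105, 105], [66, 110, 16, 16, 11, 0, 14, 52, 75], [47, 27, 10, 5, 4, 9, 1, 30, 54], [53, 24, 0, 16, 50, 15, 23, 5, 70], [55, 12, 16, 123, 138, 113, 24, 25, 95], [93, 17, 0, 66, 119, 23, 16, 33, 109], [93, 65, 13, 0, 1, 22, 21, 93, 93], [73, 91, 101, 52, 51, 81, 86, 91, 105], [70, 80, 90, 94, 107, 103, 92, 92, 81], [80, 76, 89, 80, 82, 132, 135,
[... 489 characters left out ...]
3 -15.95408926 105.18990622] [700.88587059  19.93430927 122.90008386]
plane normal [ 0.24671752  0.15264256 -0.95699045] [90.39142639 65.39854579 28.13116142]
[[346, 342, 410, 424, 443, 443, 446, 445, 440], [436, 423, 289, 219, 213, 266, 415, 443, 445], [270, 95, 186, 237, 194, 16, 98, 422, 442], [37, 61, 115, 128, 49, 20, 67, 332, 443], [66, 54, 48, 60, 56, 45, 78, 307, 443], [101, 35, 49, 56, 57, 52, 128, 424, 448], [340, 71, 80, 72, 106, 184, 253, 303, 441], [377, 160, 164, 171, 208, 237, 249, 223, 427], [187, 155, 170, 169, 209, 238, 250, 235, 357], [189, 154, 172, 169, 209, 231, 263, 247, 271], [188, 157, 166, 177, 199, 230, 253, 247, 241], [189, 161, 166, 173, 206, 232, 252, 237, 141]]
```

```bash
cat >> h.py <<'E'
def rel(p,Rt=None):
    from workcell import robot
    o=robot.get_obs(); Rc=R.from_rotvec(o["eef_rot"]); 
    t=Rc.inv().apply(np.array(p)-o["tool_pos"])/1000
    r=(Rc.inv()*Rt).as_rotvec() if Rt is not None else np.zeros(3)
    print("t=%.2f pos"%o["time_s"],o["tool_pos"].round(1),"q",o["q"].round(3),"F",o["force"].round(1),"op",round(o["opening"],3))
    print("travel",t.round(4),"rot",r.round(4))
def down(az):  # tool down, x axis at azimuth az deg
    a=np.radians(az); x=np.array([np.cos(a),np.sin(a),0]); z=np.array([0,0,-1.]); return R.from_matrix(np.stack([x,np.cross(z,x),z],1))
E
python3 - <<'E'
from h import *
rel((430,380,256),down(54.5)); rel((560,100,270)); rel((485,-243,200))
fs=[dict(np.load(f"pics/{n}0.npz")) for n in("top","scene")]
ims=[]
yaw=np.radians(6.7); ex=np.array([np.cos(yaw),np.sin(yaw),0]); ey=np.array([-ex[1],ex[0],0]); ez=np.array([0,0,1.])
C=np.array([702,2.,0]); L=C-25*ex+110*ez; d=-np.cos(np.radians(55))*ex+np.sin(np.radians(55))*ez
v=np.cross(d,ey)
th=np.linspace(0,2*np.pi,40)
ring=[L+23*(np.cos(t)*ey+np.sin(t)*v) for t in th]
foot=[C+sx*50*ex+sy*35*ey+12*ez for sx,sy in((1,1),(1,-1),(-1,-1),(-1,1),(1,1))]
a=np.radians(-35.7); bx=np.array([np.cos(a),np.sin(a),0]);by=np.array([-bx[1],bx[0],0]); lc=np.array([485.2,-244.5,71])
disc=[lc+[0,0,-6]+63*np.array([np.cos(t),np.sin(t),0]) for t in th]
bar=[lc+[0,0,22]+sx*32*bx+sy*8*by for sx,sy in((1,1),(1,-1),(-1,-1),(-1,1),(1,1))]
for f,cs in zip(fs,(((268,163),(342,227)),((264,226),(185,175)))):
    im=cv2.resize(f["image"][:,:,::-1],None,fx=6,fy=6,interpolation=cv2.INTER_CUBIC)
    for pts,col in((ring,(0,255,255)),(foot,(0,255,0)),(disc,(0,255,0)),(bar,(0,255,255))):
        q=(proj(f,pts)+.5)*6-.5
        cv2.polylines(im,[np.int32(q.round())],False,col,1)
    for c in cs: ims.append(im[c[1]*6-140:c[1]*6+140,c[0]*6-190:c[0]*6+190])
cv2.imwrite("pics/fit1.png",np.vstack([np.hstack(ims[:2]),np.hstack(ims[2:])]))
E
```

```text
t=0.10 pos [150.6 605.9 255.1] q [ 1.215  0.218  1.615  0.     1.311 -0.112] F [0.4 0.6 0.7] op 0.999
travel [-0.1518  0.3257 -0.0007] rot [1.000e-04 2.200e-03 3.758e-01]
t=0.10 pos [150.6 605.9 255.1] q [ 1.215  0.218  1.615  0.     1.311 -0.112] F [0.4 0.6 0.7] op 0.999
travel [-0.3921  0.5194 -0.0142] rot [0. 0. 0.]
t=0.10 pos [150.6 605.9 255.1] q [ 1.215  0.218  1.615  0.     1.311 -0.112] F [0.4 0.6 0.7] op 0.999
travel [-0.7429  0.5294  0.0565] rot [0. 0. 0.]
```

View pics/fit1.png

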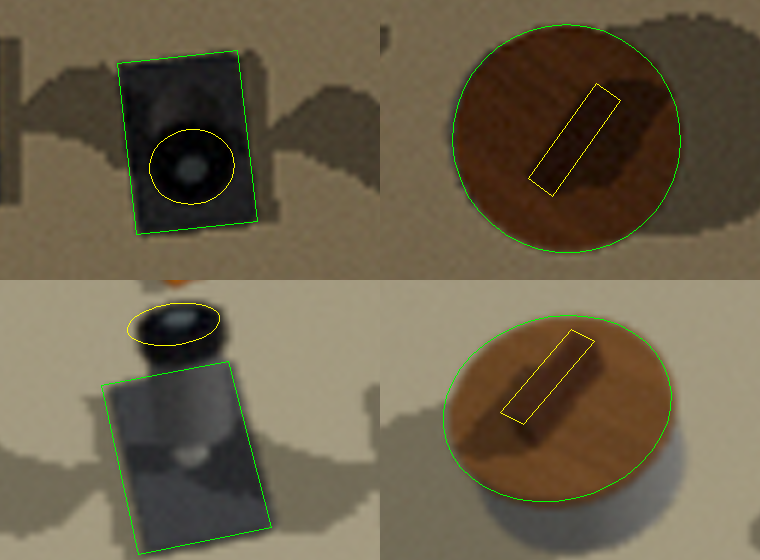

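The fitted outlines match the top view well, while the scene view sits about 5 mm towards +y. I take the mean: lid about (485,-244), lens about (677,+1,110), camera yaw 6.7°. The grey camera and the lid are clearly the targets. Now I start the move.

```bash
python3 -m inch '{"travel": [[-0.39,0.52,0],[-0.39,0.52,0],[-0.39,0.52,0],[-0.39,0.52,0],[-0.39,0.52,0],[-0.39,0.52,0],[-0.39,0.52,0],[-0.39,0.52,0]], "rotation": [[0,0,0.376],[0,0,0.376],[0,0,0.376],[0,0,0.376],[0,0,0.376],[0,0,0.376],[0,0,0.376],[0,0,0.376]]}' 1 20
python3 -c "
from h import *
rel((540,60,256),down(54.5)); rel((485,-244,200),down(54.5))"
```

```text
time_s: 0.77
tool_pos: [361.8, 346.2, 255.9]
eef_rot: [2.793, 1.439, -0.001]
force: [0.1, -0.2, 0.4]
opening: 1.004
t=0.77 pos [361.8 346.2 255.9] q [ 0.623 -0.051  1.901 -0.     1.292 -0.328] F [ 0.1 -0.2  0.4] op 1.004
travel [-1.296e-01  3.112e-01 -1.000e-04] rot [-0.0001  0.0005  0.0002]
t=0.77 pos [361.8 346.2 255.9] q [ 0.623 -0.051  1.901 -0.     1.292 -0.328] F [ 0.1 -0.2  0.4] op 1.004
travel [-0.409   0.4429  0.056 ] rot [-0.0001  0.0005  0.0002]
```

```bash
python3 -m inch '{"travel": [[-0.13,0.311,0],[-0.13,0.311,0],[-0.13,0.311,0],[-0.13,0.311,0],[-0.13,0.311,0],[-0.13,0.311,0],[-0.13,0.311,0],[-0.13,0.311,0]], "rotation": [[0,0,0],[0,0,0],[0,0,0],[0,0,0],[0,0,0],[0,0,0],[0,0,0],[0,0,0]]}'
python3 -c "
from h import *
rel((485,-244,200),down(54.5))"
```

```text
time_s: 1.43
tool_pos: [537.3, 62.8, 255.9]
eef_rot: [-2.793, -1.438, 0.001]
force: [1.3, 0.5, 0.1]
opening: 0.999
t=1.43 pos [537.3  62.8 255.9] q [-0.014  0.039  1.812  0.     1.291 -0.964] F [1.3 0.5 0.1] op 0.999
travel [-0.2801  0.1357  0.0558] rot [-0.0006  0.0002 -0.0005]
```

```bash
python3 -m inch '{"travel": [[-0.28,0.136,0.056],[-0.28,0.136,0.056],[-0.28,0.136,0.056],[-0.28,0.136,0.056],[-0.28,0.136,0.056],[-0.28,0.136,0.056],[-0.28,0.136,0.056],[-0.28,0.136,0.056]], "rotation": [[0,0,0],[0,0,0],[0,0,0],[0,0,0],[0,0,0],[0,0,0],[0,0,0],[0,0,0]]}'
python3 -m inch '{"travel": [[0,0,0],[0,0,0]], "rotation": [[0,0,0],[0,0,0]]}'
python3 - <<'E'
from h import *
from workcell import robot
ims=[]
for n,c in (("top",(342,227)),("scene",(185,165))):
    f=robot.grab_frame(n)
    im=cv2.resize(f["image"][:,:,::-1],None,fx=4,fy=4,interpolation=cv2.INTER_CUBIC)
    o=robot.get_obs(); 
    q=(proj(f,o["tool_pos"])[0]+.5)*4
    cv2.circle(im,tuple(int(a) for a in q),3,(0,255,0),1)
    ims.append(im[c[1]*4-250:c[1]*4+250,c[0]*4-200:c[0]*4+200])
cv2.imwrite("pics/pre.png",np.hstack(ims))
rel((485,-244,95),down(54.5))
E
```

```text
time_s: 2.1
tool_pos: [483.4, -245.5, 199.1]
eef_rot: [-2.795, -1.435, 0.003]
force: [0.7, 0.1, -0.4]
opening: 1.001
time_s: 2.27
tool_pos: [484.2, -243.0, 199.3]
eef_rot: [-2.794, -1.433, 0.001]
force: [0.7, 0.5, -0.6]
opening: 0.996
t=2.37 pos [ 485.  -241.4  200. ] q [-5.920e-01  9.700e-02  1.860e+00  1.000e-03  1.185e+00 -1.543e+00] F [0.3 1.1 0.3] op 1.001
travel [-0.0022  0.0017  0.105 ] rot [-0.0011 -0.0006 -0.0001]
```

View pics/pre.png

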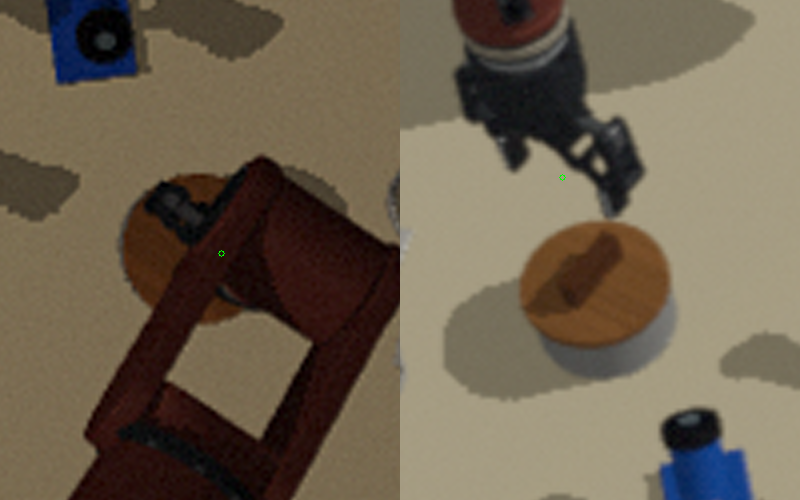

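The gripper is straight above the lid, with its jaws across the bar; the fingertips are at about (515,165) and (612,212) in the right panel, on either side of the bar at (595,268). Descending.

```bash
python3 -m inch '{"travel": [[-0.001,0.001,0.03],[-0.001,0.001,0.06],[-0.001,0.001,0.09],[-0.001,0.001,0.105],[-0.001,0.001,0.105],[-0.001,0.001,0.105]], "rotation": [[0,0,0],[0,0,0],[0,0,0],[0,0,0],[0,0,0],[0,0,0]]}'
python3 - <<'E'
from h import *
from workcell import robot
ims=[]
for n,c in (("top",(342,227)),("scene",(185,165))):
    f=robot.grab_frame(n)
    im=cv2.resize(f["image"][:,:,::-1],None,fx=4,fy=4,interpolation=cv2.INTER_CUBIC)
    ims.append(im[c[1]*4-250:c[1]*4+250,c[0]*4-200:c[0]*4+200])
cv2.imwrite("pics/pre2.png",np.hstack(ims))
rel((485,-244,95),down(54.5))
E
```

```text
time_s: 2.87
tool_pos: [485.1, -241.8, 94.7]
eef_rot: [-2.79, -1.44, 0.001]
force: [0.8, -0.7, 0.2]
opening: 0.997
t=2.97 pos [ 486.8 -243.5   97.1] q [-0.593  0.24   1.916  0.     0.982 -1.545] F [ 1.   0.1 -0.3] op 0.997
travel [-0.0015 -0.0012  0.0021] rot [ 0.0031 -0.0002  0.0012]
```

View pics/pre2.png

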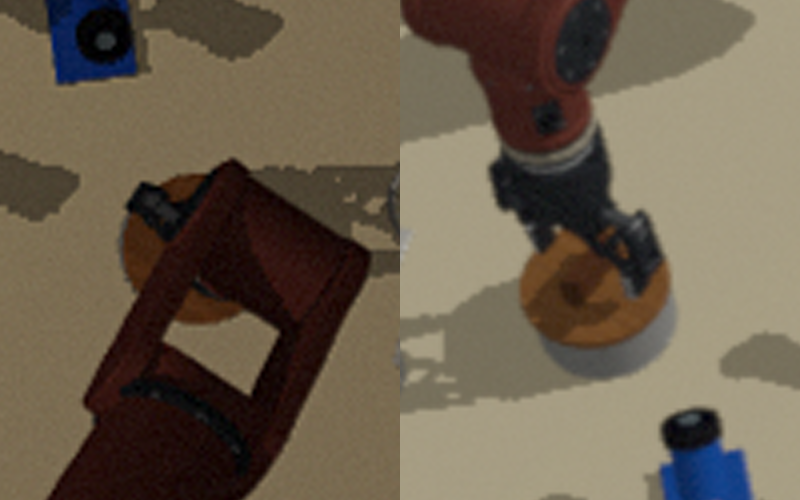

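```bash
python3 -m inch '{"travel": [[0,0,0],[0,0,0],[0,0,0],[0,0,0],[0,0,0],[0,0,0]], "rotation": [[0,0,0],[0,0,0],[0,0,0],[0,0,0],[0,0,0],[0,0,0]]}' -1 40
python3 -m inch '{"travel": [[0,0,0],[0,0,0],[0,0,0],[0,0,0]], "rotation": [[0,0,0],[0,0,0],[0,0,0],[0,0,0]]}' -1 70
```

```text
time_s: 3.47
tool_pos: [485.5, -243.9, 95.9]
eef_rot: [2.792, 1.438, 0.0]
force: [0.1, 0.4, 0.3]
opening: 0.183
time_s: 3.8
tool_pos: [485.6, -243.9, 95.8]
eef_rot: [2.792, 1.438, 0.0]
force: [-1.8, -0.5, 4.7]
opening: 0.168
```

Opening 0.17 × 85 ≈ 14–15 mm, so it is holding the bar. Lifting.

```bash
python3 -m inch '{"travel": [[0,0,-0.01],[0,0,-0.025],[0,0,-0.05],[0,0,-0.08],[0,0,-0.11],[0,0,-0.14],[0,0,-0.16],[0,0,-0.16]], "rotation": [[0,0,0],[0,0,0],[0,0,0],[0,0,0],[0,0,0],[0,0,0],[0,0,0],[0,0,0]]}'
python3 - <<'E'
from h import *
from workcell import robot
ims=[]
for n,c in (("top",(342,227)),("scene",(185,165))):
    f=robot.grab_frame(n); np.savez(f"pics/{n}1.npz",**f)
    im=cv2.resize(f["image"][:,:,::-1],None,fx=4,fy=4,interpolation=cv2.INTER_CUBIC)
    ims.append(im[c[1]*4-250:c[1]*4+250,c[0]*4-200:c[0]*4+200])
cv2.imwrite("pics/lift.png",np.hstack(ims))
# target: tool for lid at inspection pose
L=np.array([677.2,1.0,110]); yaw=np.radians(6.7)
ex=np.array([np.cos(yaw),np.sin(yaw),0]); d=-np.cos(np.radians(55))*ex+np.array([0,0,np.sin(np.radians(55))])
Rd=down(54.5)
ax=np.cross([0,0,1.],d); ax/=np.linalg.norm(ax)
Rt=R.from_rotvec(ax*np.radians(35))*Rd
# tool origin above underside along -tool z: grasp z95.5 minus underside 49
tcp=L+d*(130+46.5); print("tcp target",tcp.round(1))
rel(tcp,Rt); rel(tcp+[0,0,70],Rt)
rel(tcp+[0,0,70],Rd)
E
```

```text
time_s: 4.47
tool_pos: [487.8, -244.9, 261.2]
eef_rot: [2.785, 1.434, 0.008]
force: [-0.1, -1.1, -0.2]
opening: 0.172
tcp target [576.7 -10.8 254.6]
t=4.57 pos [ 485.4 -243.4  255.6] q [-0.594  0.042  1.809  0.     1.289 -1.545] F [-0.2  0.5 -1.8] op 0.169
travel [ 0.2423 -0.0608  0.0011] rot [-4.515e-01  4.101e-01 -1.000e-04]
t=4.57 pos [ 485.4 -243.4  255.6] q [-0.594  0.042  1.809  0.     1.289 -1.545] F [-0.2  0.5 -1.8] op 0.169
travel [ 0.2424 -0.0607 -0.0689] rot [-4.515e-01  4.101e-01 -1.000e-04]
t=4.57 pos [ 485.4 -243.4  255.6] q [-0.594  0.042  1.809  0.     1.289 -1.545] F [-0.2  0.5 -1.8] op 0.169
travel [ 0.2424 -0.0607 -0.0689] rot [ 0.001  -0.0003 -0.0002]
```

View pics/lift.png

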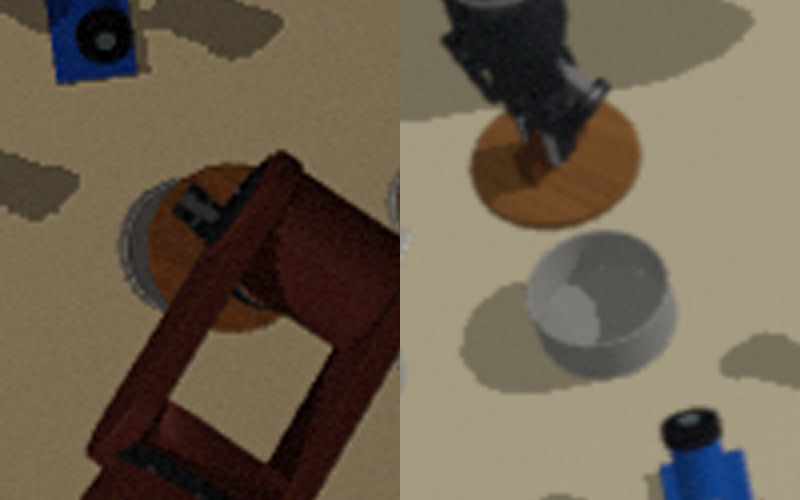

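Lid lifted clear at (555,165) in the right panel, and the dabba stands open and undisturbed at (600,305). Next I carry it over with the tilt.

```bash
python3 -m inch '{"travel": [[0.01,-0.003,-0.005],[0.03,-0.008,-0.015],[0.055,-0.014,-0.025],[0.085,-0.021,-0.035],[0.12,-0.03,-0.045],[0.155,-0.039,-0.05],[0.185,-0.046,-0.05],[0.205,-0.051,-0.05]], "rotation": [[-0.01,0.01,0],[-0.04,0.036,0],[-0.08,0.073,0],[-0.13,0.118,0],[-0.19,0.173,0],[-0.25,0.227,0],[-0.31,0.282,0],[-0.36,0.327,0]]}'
cat >> h.py <<'E'
def target(L=(677.2,1.0,110),yawdeg=6.7,back=46.5):
    L=np.array(L); yaw=np.radians(yawdeg)
    ex=np.array([np.cos(yaw),np.sin(yaw),0]); d=-np.cos(np.radians(55))*ex+np.array([0,0,np.sin(np.radians(55))])
    ax=np.cross([0,0,1.],d); ax/=np.linalg.norm(ax)
    return L+d*(130+back), R.from_rotvec(ax*np.radians(35))*down(54.5), d
E
python3 - <<'E'
from h import *
p,Rt,d=target(); rel(p+[0,0,20],Rt)
E
```

```text
time_s: 5.23
tool_pos: [562.0, -43.5, 303.4]
eef_rot: [2.576, 1.328, 0.677]
force: [0.1, -0.1, -2.3]
opening: 0.169
t=5.23 pos [562.  -43.5 303.4] q [-0.299 -0.217  2.02   0.248  0.904 -1.362] F [ 0.1 -0.1 -2.3] op 0.169
travel [ 0.0245 -0.0186  0.0341] rot [-0.0943  0.0799 -0.0006]
```

```bash
python3 -m inch '{"travel": [[0.006,-0.005,0.008],[0.014,-0.01,0.018],[0.021,-0.016,0.028],[0.0245,-0.0186,0.034],[0.0245,-0.0186,0.034],[0.0245,-0.0186,0.034]], "rotation": [[-0.03,0.025,0],[-0.06,0.05,0],[-0.085,0.07,0],[-0.094,0.08,0],[-0.094,0.08,0],[-0.094,0.08,0]]}'
python3 - <<'E'
from h import *
p,Rt,d=target(); rel(p,Rt)
E
```

```text
time_s: 5.73
tool_pos: [575.8, -13.4, 273.5]
eef_rot: [2.502, 1.287, 0.821]
force: [-0.2, 0.6, -1.1]
opening: 0.169
t=5.73 pos [575.8 -13.4 273.5] q [-0.243 -0.213  2.107  0.315  0.698 -1.379] F [-0.2  0.6 -1.1] op 0.169
travel [-0.0047 -0.0089  0.0162] rot [-0.0039  0.0051 -0.0005]
```

```bash
python3 -m inch '{"travel": [[-0.002,-0.003,0.006],[-0.004,-0.006,0.012],[-0.0047,-0.0089,0.016],[-0.0047,-0.0089,0.016],[-0.0047,-0.0089,0.016],[-0.0047,-0.0089,0.016]], "rotation": [[0,0,0],[0,0,0],[-0.004,0.005,0],[-0.004,0.005,0],[-0.004,0.005,0],[-0.004,0.005,0]]}'
cat > look.py <<'E'
import sys
from h import *
from workcell import robot
tag=sys.argv[1]; ims=[]
p,Rt,d=target(); L=np.array([677.2,1.0,110])
rel(p,Rt)
for n,c in (("top",(285,180)),("scene",(264,200))):
    f=robot.grab_frame(n); np.savez(f"pics/{n}_{tag}.npz",**f)
    im=cv2.resize(f["image"][:,:,::-1],None,fx=5,fy=5,interpolation=cv2.INTER_CUBIC)
    v=np.cross(d,[-d[1],d[0],0]); v/=np.linalg.norm(v); u=np.cross(v,d)
    for dist,r,col in((146,63,(0,255,0)),(136,63,(0,255,255)),(130,52,(255,255,0))):
        pts=[L+d*dist+r*(np.cos(t)*u+np.sin(t)*v) for t in np.linspace(0,6.2832,60)]
        cv2.polylines(im,[np.int32(((proj(f,pts)+.5)*5-.5).round())],True,col,1)
    ims.append(im[c[1]*5-290:c[1]*5+290,c[0]*5-200:c[0]*5+200])
    W=cloud(f); hsv=cv2.cvtColor(f["image"],cv2.COLOR_RGB2HSV)
    m=(W[...,2]>150)&(hsv[...,0]<18)&(hsv[...,1]>110)&(np.linalg.norm(W-(L+d*146),axis=-1)<80)
    m&=abs((W-L)@d-140)<20
    P=W[m]; c0=P.mean(0); nn=np.linalg.svd(P-c0)[2][2]; nn*=np.sign(nn@d)
    s=(P-L)@d; a=(P-L)@u; b=(P-L)@v
    print(n,len(P),"normal angle deg",np.degrees(np.arccos(nn@d)),"dist along d median",np.median(s),np.percentile(s,[5,95]),"u range",a.min(),a.max(),"v range",b.min(),b.max())
cv2.imwrite(f"pics/{tag}.png",np.hstack(ims))
E
python3 look.py insp
```

```text
time_s: 6.23
tool_pos: [578.4, -12.1, 257.9]
eef_rot: [2.494, 1.282, 0.834]
force: [-0.1, 0.1, -1.4]
opening: 0.167
t=6.23 pos [578.4 -12.1 257.9] q [-0.24  -0.192  2.124  0.335  0.65  -1.4  ] F [-0.1  0.1 -1.4] op 0.167
travel [-0.0011 -0.0034  0.0018] rot [ 0.0059 -0.0015 -0.0003]
top 773 normal angle deg 0.48403117687793507 dist along d median 147.16431545827396 [142.33639495 151.72189894] u range -58.6067457371227 63.84031016990738 v range -44.397739495435324 68.37641247775593
scene 535 normal angle deg 2.7014013283137324 dist along d median 146.6709556721779 [139.54561435 152.15153738] u range -59.95686996920049 60.972890947802746 v range -45.393504998145296 68.33329262040942
```

View pics/insp.png

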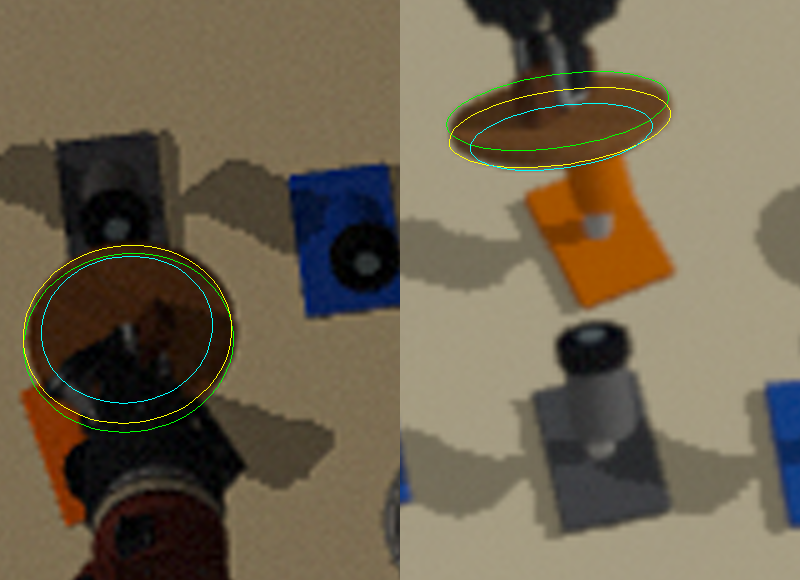

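The lid is held in front of the grey camera: in the left panel the lid is at (130,335) and the lens at (117,228), and the predicted outline nearly coincides. The tilt is off by only 0.5–2.7°, and the disc's upper face is at 147 mm (146 wanted). It sits about 4 mm too far up and away from the robot, so I'll make a small correction.

```bash
python3 - <<'E'
from h import *
from workcell import robot
p,Rt,d=target(); v=np.cross(d,[-d[1],d[0],0]); v/=np.linalg.norm(v); u=np.cross(v,d)
o=robot.get_obs(); Rc=R.from_rotvec(o["eef_rot"]); print(v,u,Rc.inv().apply(-3.5*v-1*d)/1000)
E
```

```text
[0.81355777 0.09557107 0.57357644] [ 0.11667074 -0.99317065  0.        ] [-0.00235299 -0.00259926  0.00097842]
```

```bash
python3 -m inch '{"travel": [[-0.001,-0.001,0.0005],[-0.0024,-0.0026,0.001],[-0.0024,-0.0026,0.001],[-0.0024,-0.0026,0.001],[-0.0024,-0.0026,0.001],[-0.0024,-0.0026,0.001],[-0.0024,-0.0026,0.001],[-0.0024,-0.0026,0.001]], "rotation": [[0,0,0],[0,0,0],[0,0,0],[0,0,0],[0,0,0],[0,0,0],[0,0,0],[0,0,0]]}'
python3 look.py insp2
python3 - <<'E'
from h import *
for n in ("top","scene"):
    f0=dict(np.load(f"pics/{n}0.npz")); f1=dict(np.load(f"pics/{n}_insp2.npz"))
    W0,W1=cloud(f0),cloud(f1)
    a=W1[(np.hypot(W1[...,0]-485,W1[...,1]+244)<75)&(W1[...,2]>45)&(W1[...,2]<75)]
    print(n,"dabba rim n",len(a),cv2.minEnclosingCircle(np.float32(a[:,:2])),np.median(a[:,2]))
E
```

```text
time_s: 7.0
tool_pos: [576.1, -12.2, 255.1]
eef_rot: [2.494, 1.283, 0.834]
force: [0.7, 0.1, -1.0]
opening: 0.173
t=7.00 pos [576.1 -12.2 255.1] q [-0.242 -0.195  2.132  0.339  0.646 -1.406] F [ 0.7  0.1 -1. ] op 0.173
travel [ 0.0012 -0.0007  0.0008] rot [ 0.0057 -0.0016 -0.0001]
top 779 normal angle deg 0.3041890902361481 dist along d median 145.88919108925975 [140.8052288  150.63078101] u range -59.214514490831924 63.57927659031907 v range -47.85533780387265 64.67143928865097
scene 538 normal angle deg 2.745257961238762 dist along d median 145.39562149469396 [138.06942348 151.51193711] u range -60.27108810707056 60.72106196204897 v range -51.542335012903585 65.02499821914314
top dabba rim n 115 ((485.17950439453125, -245.4228515625), 60.23457336425781) 53.47974458855783
scene dabba rim n 172 ((484.9860534667969, -241.33187866210938), 61.354068756103516) 52.01086781167797
```

View pics/insp2.png

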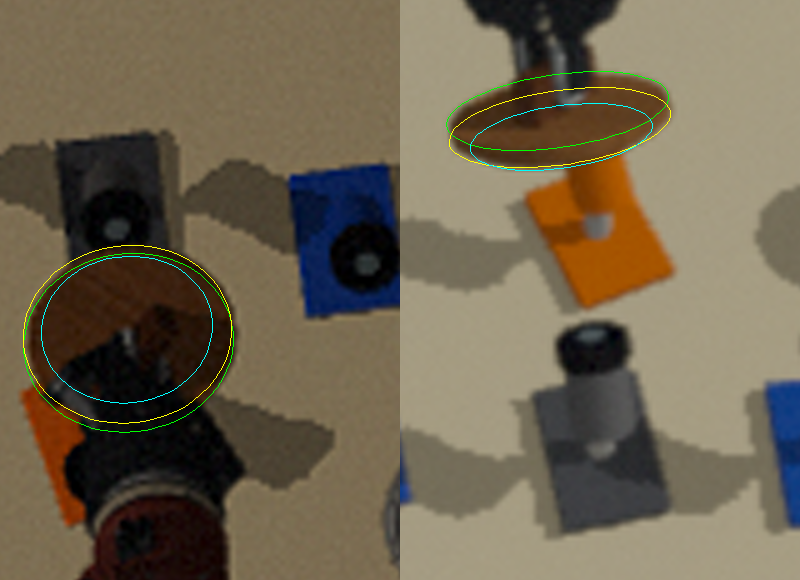

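The lid is now centred within about 2–3 mm in both views, the upper face reads 145–146 mm, and tilt is off by at most 2.7°. The dabba rim is still at (485,-244). It's steady, so I'm handing in.

```bash
python3 -m inch '{"travel": [[0,0,0],[0,0,0],[0,0,0],[0,0,0]], "rotation": [[0,0,0],[0,0,0],[0,0,0],[0,0,0]]}'; python3 -c "
from workcell import robot
o=robot.get_obs(); print(o['dq'].round(4),o['opening'],o['force']); print(robot.job_done())"
```

```text
time_s: 7.43
tool_pos: [576.0, -12.2, 254.9]
eef_rot: [2.494, 1.283, 0.834]
force: [1.2, -0.3, -1.5]
opening: 0.169
[ 0.0005  0.      0.0006 -0.0002 -0.0007 -0.0003] 0.1692695628634704 [ 1.16354313 -0.27578945 -1.48654969]
the job is handed in; nothing more can be done
None
```

I gripped the lid by its bar at 70 N, lifted it off the dabba and tilted it 35° in front of the grey inspection camera. I handed the job in at about 7.4 s with the lid still held; no verdict is reported.

- **Distance:** the lid's upper disc face measured about 145.5 mm along the line of sight. That puts the underside about 129.5 mm from the lens.
- **Centring:** the lid was within about 2–3 mm of the line of sight each way.
- **Tilt:** it was off by 0.3° in the top view and 2.7° in the scene view.
- **Steadiness:** joint speeds were near zero and the grip opening was steady at 0.17.
- **Other things:** the dabba rim had not moved from where the lid was measured at the start. I did not re-measure the bowl, jar and sieve, but the path stayed well above them. I saw no sign of contact with the camera.

The two views disagreed by about 4–5 mm in y, for both the lid and the lens. I used the mean, and the leftover error is well inside the 18 mm tolerance.

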